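Lay the tall switch carton down on the build board

ROBOT

A 7-joint arm with a two-finger parallel gripper is mounted at the origin on the work surface. World frame = base frame: x ahead of the robot, y to its left, z up, the work surface at z = 0. Lengths are in m, angles in rad, forces in N, time in s.
With the tool pointing down it reaches from about 0.425 to 0.925 m from the base axis. Payload 6.8 kg.
Tool frame: the origin (TCP) lies at the very end of the fingers, on their centre line; the grasp point (between the pads) lies 19 mm behind it; z points along the fingers, y is the line along which they close (so a half turn about z gives the same grasp; the last joint's range is limited). The gripper opens to 85 mm and grips with 20 to 120 N. Pads are 22 mm wide; open, the fingers measure 114 mm over their backs; the gripper's body (76 mm by 85 mm) begins 54 mm behind the grasp point. The pads swing forward as they close: fully open they stand 13 mm farther back than shut.
Start: joints at [-1.318, 0.477, 0.022, 1.555, -0.011, 1.109, -0.083], TCP at [0.238, 0.632, 0.231] pointing down, gripper open.
Joint ranges: [-2.96, 2.96], [-0.34, 2.1], [-1.41, 1.46], [0.24, 2.44], [-1.37, 4.51], [0.17, 1.92], [-2.96, 2.96]. Speed limits (rad/s): [2.39, 2.39, 3.14, 3.14, 3.14, 3.14, 3.14].

INTERFACE

Orientations are given as a rotation vector (axis times angle).
In Python, from bench import monitor, optics, r gives the robot as it stands.
- The arm moves only by the shell command python3 -m crank 'ROWS' [OPENING] [FORCE]. ROWS is JSON, a list of rows, each a list of 2 entries, a list of its own where there are three numbers: the shift along the tool's x, y, z in cm, then the turn, a rotation vector about the tool's x, y, z in rad. A call has 1 to 5 rows; each row shifts and turns the commanded pose from where the row before left it, along the tool's axes as they then stand; what a row does not reach is not made up. A row lasts 1/10 s, in which the tool goes at most 50 mm and 8.59 degrees, less where a joint would pass 70% of its speed; a pose out of reach is approached as far as the arm can. A call is refused whole if a number of a shift passes 5 or a number of a turn 0.15, either way. A call with a gripper value outside its range is refused whole. OPENING is the finger opening in cm, from 0 to 8.54, set as the call begins (- or left out, the last holds). The fingers move at their own pace and stop on an object; FORCE is the grip in N (left out, the last holds). Time passes only in rows, so rows that do not move let the fingers close. It gives the time, the measured TCP pose, the force, the opening and the grip force at its end, in the units of the state.
- monitor.get_obs(): the state, without advancing time (a new reading comes with each control period).
- optics.grab_frame(name): name is "scene" or "top" or "wrist"; returns (picture, depth): 420x560x3 uint8, red, green, blue; 420x560 float32, m along the optical axis (not along the pixel's ray), 0 where there is no reading.
- optics.camera_model(name): a dict with "vertical_fov" (degrees; the focal length in pixels is half the picture's height over the tangent of half this angle, whatever the lens; pixels are square), "cx", "cy" (the principal point, pixels), "D" ([k1, k2, p1, p2, k3] as OpenCV has them; the pictures are not rectified), "R" (3x3) and "t" (3): a world point X has camera coordinates R X + t; the wrist camera has in their place "hand_eye" (4x4, takes a point from camera to tool coordinates, whose origin is the TCP and whose axes are the flange's). Camera axes: x right, y down, z forward; pixel columns grow to the right and rows downward; lengths in m; the calibration is good to about 2 mm. A picture is of the moment at which its call begins: read the wrist's pose just before it. camera_model takes no time and is no camera call.
- r.hand_in(): hands the job in; it is judged then, once.
The state is a dict: "clock": time; "joints": joint angles; "qvel": joint speeds; "tau": joint torques, N m; "tcp_pos": TCP position; "orientation": TCP orientation; "contact_force": force on the tool from outside, world axes, zero at the start; "moment": the same for the moment, N m; "grip_width": finger opening in m; "gripper_force": force on a finger pad.
Only numpy, scipy, OpenCV 4.12 (cv2) and the standard library are available. Lean on these libraries where they do the work, as an engineer would, in place of code of your own. Each camera call takes 0.05 s, during which the arm holds its last target. There are 200 camera calls.

TASK

Of the things standing along the robot's side of the plywood build board, tip the tallest carton over the board's edge, away from the robot, so that it lies flat on its side on the board, square to that edge; then push it on until its bottom end, which now faces the robot, is flush with the edge. Push only, do not pick it up, and leave the shorter carton and the jar standing where they are.

Things in the scene. Friction and masses are not known exactly. Their poses are not given: they have to be found in the camera images.
- board_edge (a point): middle of the top of the near edge (the stop) of the fixed plywood board, 240 mm (x) by 420 mm (y), 12 mm thick, lying on the desk; this point is 12 mm above the desk. x points level across the board, away from the robot, square to the edge; y runs along the edge; z up. The board reaches 240 mm along +x, 210 mm either way along y. Only small loose switches lie on it, 195 mm or more from the edge
- tall_carton_mid (a point): centre of the tall closed cardboard carton, 70 mm (x) by 90 mm (y) by 130 mm high (z), 65 mm above the desk while it stands; 0.25 to 0.5 kg. It starts upright on the desk in one of three places (140 mm apart) along the board's near edge, x pointing towards the board, a 90 mm wide face roughly parallel to the edge and 2 to 11 mm short of it
- short_carton_mid (a point): centre of the shorter cardboard carton, 70 mm (x) by 90 mm (y) by 85 mm high (z), standing on the desk in another of the three places; to be left alone
- jar_mid (a point): centre of the round white jar with a black lid, 68 mm in diameter and 100 mm high (z up), standing on the desk in the third place; to be left alone
Mind the look-alikes: they are no part of the job. What is shaped like the part that bears tall_carton_mid but blue or red is not meant.

How it is judged:
At the end, for the whole second after the job is handed in: The tall carton lies flat (within 10 degrees) on the board on the face that stood nearest the board, its length square to the near edge within 15 degrees and its bottom end flush with that edge within 20 mm either way (its centre 45 to 85 mm in from the edge) (angle between tall_carton_mid's own x axis and vertical above 2.96 rad and angle between the z axis of tall_carton_mid and the x axis of board_edge, either way round below 0.26 rad and z of tall_carton_mid in the frame of board_edge between 0.027 and 0.043 m and x of tall_carton_mid in the frame of board_edge between 0.045 and 0.085 m); the robot touches nothing.
It fails at once if the tall carton is lifted (its centre more than 120 mm above the desk) (height (world z) of tall_carton_mid above 0.12 m).
It fails at once if the short carton is tipped or shifted by more than 30 mm (distance of short_carton_mid from where it was at the start of the episode above 0.03 m or angle between short_carton_mid's own z axis and vertical above 0.4 rad).
It fails at once if the jar is tipped or shifted by more than 30 mm (distance of jar_mid from where it was at the start of the episode above 0.03 m or angle between jar_mid's own z axis and vertical above 0.4 rad).
It also fails if it takes over 38 s, if anything falls off the work surface, if the arm or the gripper's body presses on something with over 40 N, if the wrist force passes 120 N, or if a joint passes its speed limit or range.

## Working session

There is one attempt and no reset: what is moved stays moved. The work goes in short steps, Python scripts to look and compute and a shell command to move; the robot and the scene stay as the last step left them, time stands still between calls to the robot, and variables do not carry over. Pictures are saved under pics/ and viewed, at most 10 in all, crops included, and the job is handed in when it is done.

```bash
ls; mkdir -p pics; cat > h.py <<'E'
import numpy as np, cv2
from bench import monitor, optics, r
from scipy.spatial.transform import Rotation as Ro
def cam(n):
    c=optics.camera_model(n); f=210/np.tan(np.radians(c['vertical_fov'])/2)
    K=np.array([[f,0,c['cx']],[0,f,c['cy']],[0,0,1.]]); return c,K,np.array(c['D'],float)
def rays(n,px):
    c,K,D=cam(n); p=cv2.undistortPoints(np.array(px,float).reshape(-1,1,2),K,D).reshape(-1,2)
    d=np.c_[p,np.ones(len(p))]
    if 'R' in c: R=np.array(c['R']);t=np.array(c['t']).ravel(); return -R.T@t, d@R
    s=monitor.get_obs(); T=np.eye(4);T[:3,:3]=Ro.from_rotvec(s['orientation']).as_matrix();T[:3,3]=s['tcp_pos']
    T=T@np.array(c['hand_eye']); return T[:3,3], d@T[:3,:3].T
def plane(n,px,z):
    o,d=rays(n,px); return o+d*((z-o[2])/d[:,2])[:,None]
def cloud(n,depth):
    v,u=np.mgrid[:420,:560]; o,d=rays(n,np.c_[u.ravel(),v.ravel()])
    P=o+d*depth.reshape(-1,1); P[depth.ravel()==0]=np.nan; return P.reshape(420,560,3)
E
python3 - <<'E'
from h import *
print(monitor.get_obs())
for n in ('scene','top'):
    p,d=optics.grab_frame(n); cv2.imwrite(f'pics/{n}0.png',p[:,:,::-1]); np.savez(f'{n}0.npz',p=p,d=d)
    print(n,rays(n,[[280,210]]))
E
```

```text
pics
{'clock': 0.0, 'joints': array([-1.31810132,  0.47777433,  0.02233232,  1.5564352 , -0.01152165,
        1.1093193 , -0.08311457]), 'qvel': array([-4.37652150e-04, -4.74706329e-05, -4.01768515e-04,  5.72553673e-04,
        1.22625835e-03,  5.55162037e-04,  7.96367113e-04]), 'tau': array([ 3.14358749e-04, -5.96452045e+01,  1.60806801e+00, -2.81194353e+01,
        1.25037198e-02,  9.45434149e-03, -3.76657809e-06]), 'tcp_pos': array([0.23808243, 0.63098799, 0.23034972]), 'orientation': array([-5.63621440e-01, -3.09040100e+00,  2.82041982e-03]), 'contact_force': array([ 0.10727474,  0.15360446, -0.03324336]), 'moment': array([-0.01115914,  0.01481881,  0.0173338 ]), 'gripper_force': 0.0, 'grip_width': 0.08527978508343619}
scene (array([ 0.88478013, -0.47645817,  0.85167747]), array([[-0.39037108,  0.47746142, -0.78757406]]))
top (array([ 0.40622264, -0.05373346,  1.0918786 ]), array([[ 0.12076839,  0.02909675, -0.9922619 ]]))
```

View pics/top0.png

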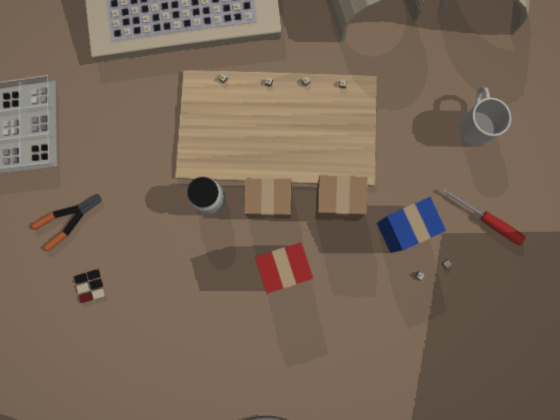

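View pics/scene0.png

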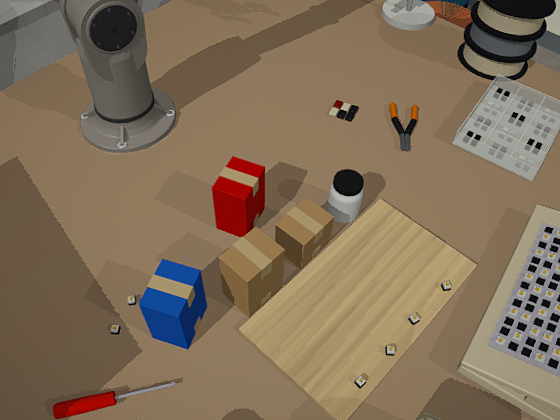

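Top view: the candidates are the brown carton at (343,195), the brown carton at (268,197), the jar at (206,195), and the red (285,268) and blue (411,225) look-alikes. The board's near edge runs from (177,181) to (375,184). I choose the brown carton at (343,195), which looks the taller, and will check this by depth and a crop.

```bash
python3 - <<'E'
from h import *
z=np.load('top0.npz');p,d=z['p'],z['d'];C=cloud('top',d)
hsv=cv2.cvtColor(p,cv2.COLOR_RGB2HSV)
for n,(u,v) in dict(tall=(343,195),short=(268,197),jar=(206,190),red=(285,268),blue=(415,222)).items():
    h=np.nanmedian(C[v-5:v+6,u-5:u+6,2])
    m=(np.abs(C[:,:,2]-h)<.012).astype(np.uint8)
    _,l=cv2.connectedComponents(m); m=l==l[v,u]
    P=C[m]; r_=cv2.minAreaRect((P[:,:2]*1000).astype(np.float32)); print(n,round(h,4),m.sum(),r_, 'corners',cv2.boxPoints(r_).round(0).tolist())
# board
B=(np.abs(C[:,:,2]-.012)<.005)
g=cv2.cvtColor(p,cv2.COLOR_RGB2GRAY)
print('edge px',plane('top',[[177,182],[375,184],[183,71],[377,74]],.012).round(4))
cv2.imwrite('pics/crop0.png',cv2.resize(p[160:260,170:400,::-1],None,fx=3,fy=3,interpolation=cv2.INTER_CUBIC))
E
```

```text
tall 0.1304 1825 ((553.5315551757812, -141.6197052001953), (90.81104278564453, 69.2671890258789), 88.00109100341797) corners [[517.0, -186.0], [587.0, -188.0], [590.0, -97.0], [521.0, -95.0]]
short 0.0859 1666 ((556.9326171875, 1.1824874877929688), (89.70831298828125, 70.2068099975586), 89.86112213134766) corners [[522.0, -44.0], [592.0, -44.0], [592.0, 46.0], [522.0, 46.0]]
jar 0.1003 729 ((562.5387573242188, 126.18280029296875), (59.124820709228516, 56.507164001464844), 79.72377014160156) corners [[529.0, 102.0], [585.0, 92.0], [596.0, 150.0], [540.0, 160.0]]
red 0.1306 1903 ((418.7419738769531, -33.07036209106445), (71.04158782958984, 90.3426742553711), 18.730819702148438) corners [[371.0, -2.0], [400.0, -87.0], [467.0, -64.0], [438.0, 21.0]]
blue 0.1302 1853 ((501.0474853515625, -276.98553466796875), (70.82173156738281, 91.74465942382812), 24.230737686157227) corners [[450.0, -250.0], [488.0, -333.0], [552.0, -304.0], [515.0, -221.0]]
edge px [[ 0.5961  0.196   0.012 ]
 [ 0.5933 -0.2198  0.012 ]
 [ 0.8428  0.1926  0.012 ]
 [ 0.8345 -0.2291  0.012 ]]
```

View pics/crop0.png

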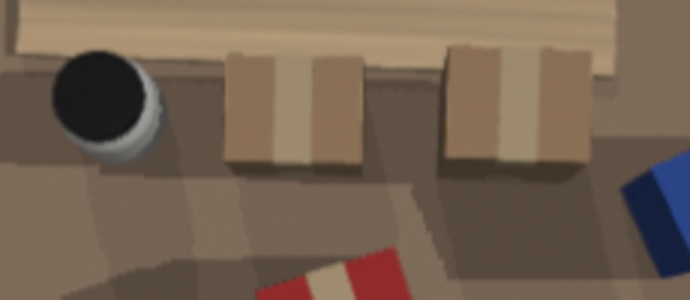

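The crop shows, with depth agreeing, that the right-hand brown carton (about (343,195)) is 130 mm high. The left-hand one is 86 mm. The tall one is at x 0.518–0.588, y −0.142, yaw about −2°, and the board edge is at x ≈ 0.594. Its far face is free of the board, and the red and blue cartons are clear of the approach path.

```bash
cat > go.py <<'E'
import sys
from h import *
# tool-frame shift (cm) to world target, and turn to tool-down with x tool along +/-world x yawed
s=monitor.get_obs(); R=Ro.from_rotvec(s['orientation'])
print('t',s['clock'],'tcp',s['tcp_pos'].round(4),'F',s['contact_force'].round(1)); print(R.as_matrix().round(3))
yaw=np.radians(float(sys.argv[4])) if len(sys.argv)>4 else 0
c,si=np.cos(yaw),np.sin(yaw)
for sg in (1,-1):
    G=Ro.from_matrix(np.c_[[sg*c,sg*si,0],[sg*si,-sg*c,0],[0,0,-1]])
    print(sg,'turn',(R.inv()*G).as_rotvec().round(3),'target-axes shift cm',(100*G.inv().apply(np.array(sys.argv[1:4],float)-s['tcp_pos'])).round(1))
print('shift cm',(100*R.inv().apply(np.array(sys.argv[1:4],float)-s['tcp_pos'])).round(1))
E
python3 go.py 0.46 -0.14 0.23 -2
```

```text
t 0.1 tcp [0.2381 0.631  0.2304] F [-0.2 -0.5  0.2]
[[-0.936  0.353 -0.   ]
 [ 0.353  0.936 -0.002]
 [-0.    -0.002 -1.   ]]
1 turn [-0.000e+00  2.000e-03  2.816e+00] target-axes shift cm [24.9 76.3  0. ]
-1 turn [-0.002 -0.    -0.326] target-axes shift cm [-24.9 -76.3   0. ]
shift cm [-48.  -64.3   0.2]
```

```bash
python3 -m crank '[[[0,0,0],[0,0,-0.109]],[[0,0,0],[0,0,-0.109]],[[0,0,0],[0,0,-0.108]],[[-3,-3,0],[0,0,0]],[[-3,-4,0],[0,0,0]]]' 4
python3 -m crank '[[[-3,-4,0],[0,0,0]],[[-3,-4,0],[0,0,0]],[[-3,-4,0],[0,0,0]],[[-3,-4,0],[0,0,0]],[[-3,-4,0],[0,0,0]]]'
python3 -m crank '[[[-2,-4,0],[0,0,0]],[[-1,-4,0],[0,0,0]],[[0,-4,0],[0,0,0]],[[0,-4,0],[0,0,0]],[[0,-4,0],[0,0,0]]]'
python3 go.py 0.46 -0.14 0.23 -2
```

```text
clock: 0.6
tcp_pos: [0.2947, 0.5602, 0.2304]
orientation: [-0.048, -3.14, -0.0]
contact_force: [1.8, -0.3, 0.2]
grip_width: 0.0398
gripper_force: 0.0
clock: 1.1
tcp_pos: [0.4395, 0.3524, 0.2311]
orientation: [-0.055, -3.141, 0.0]
contact_force: [0.3, 0.2, 0.1]
grip_width: 0.0404
gripper_force: 0.0
clock: 1.6
tcp_pos: [0.4614, 0.1517, 0.231]
orientation: [-0.055, -3.141, 0.0]
contact_force: [0.2, 0.4, 0.2]
grip_width: 0.0402
gripper_force: 0.0
t 1.6 tcp [0.4614 0.1517 0.231 ] F [0.2 0.4 0.2]
[[-0.999  0.035 -0.   ]
 [ 0.035  0.999 -0.   ]
 [ 0.    -0.    -1.   ]]
1 turn [-1.000e-03  0.000e+00  3.141e+00] target-axes shift cm [ 0.9 29.2  0.1]
-1 turn [-0. -0. -0.] target-axes shift cm [ -0.9 -29.2   0.1]
shift cm [ -0.9 -29.2   0.1]
```

```bash
python3 -m crank '[[[0,-5,0],[0,0,0]],[[0,-5,0],[0,0,0]],[[0,-5,0],[0,0,0]],[[0,-5,0],[0,0,0]],[[0,-5,0],[0,0,0]]]'
python3 -m crank '[[[0,-4,0],[0,0,0]],[[0,0,4],[0,0,0]],[[0,0,4],[0,0,0]],[[0,0,4],[0,0,0]],[[0,0,0],[0,0,0]]]'
python3 go.py 0.50 -0.14 0.11 -2 
python3 - <<'E'
from h import *
p,d=optics.grab_frame('scene'); cv2.imwrite('pics/s1.png',p[140:360,120:480,::-1])
E
```

```text
clock: 2.1
tcp_pos: [0.4524, -0.0982, 0.2313]
orientation: [0.054, 3.141, 0.0]
contact_force: [1.1, -0.5, -0.5]
grip_width: 0.0399
gripper_force: 0.0
clock: 2.6
tcp_pos: [0.4477, -0.1356, 0.1072]
orientation: [-0.055, -3.131, -0.001]
contact_force: [-0.2, 0.6, 0.4]
grip_width: 0.0397
gripper_force: 0.0
t 2.6 tcp [ 0.4477 -0.1356  0.1072] F [-0.2  0.6  0.4]
[[-0.999  0.035 -0.01 ]
 [ 0.035  0.999  0.001]
 [ 0.01   0.    -1.   ]]
1 turn [-1.600e-02 -1.000e-03  3.142e+00] target-axes shift cm [ 5.2  0.3 -0.3]
-1 turn [ 0.   -0.01 -0.  ] target-axes shift cm [-5.2 -0.3 -0.3]
shift cm [-5.2 -0.3 -0.3]
```

View pics/s1.png

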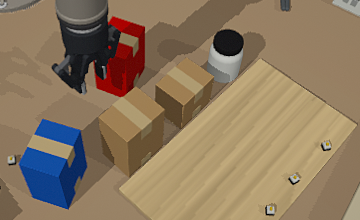

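The gripper (about (85,60) in the crop) stands behind the tall carton (130,135), with the red carton beside it and clear. Now I push.

```bash
python3 -m crank '[[[-2,-0.5,0],[0,0,0]],[[-2,0,0],[0,0,0]],[[-1,0,0],[0,0,0]],[[-1,0,0],[0,0,0]],[[-1,0,0],[0,0,0]]]'
python3 -m crank '[[[-0.5,0,0],[0,0,0]],[[-0.5,0,0],[0,0,0]],[[-0.5,0,0],[0,0,0]],[[-0.5,0,0],[0,0,0]],[[0,0,0],[0,0,0]]]'
python3 - <<'E'
from h import *
p,d=optics.grab_frame('scene'); cv2.imwrite('pics/s2.png',p[140:360,120:480,::-1])
E
```

```text
clock: 3.15
tcp_pos: [0.5217, -0.1437, 0.1122]
orientation: [0.055, 3.141, 0.0]
contact_force: [-0.7, 0.4, 1.0]
grip_width: 0.0403
gripper_force: 0.7
clock: 3.65
tcp_pos: [0.5422, -0.1444, 0.1113]
orientation: [0.054, 3.141, -0.0]
contact_force: [-0.5, 0.5, 0.3]
grip_width: 0.0399
gripper_force: 0.3
```

View pics/s2.png

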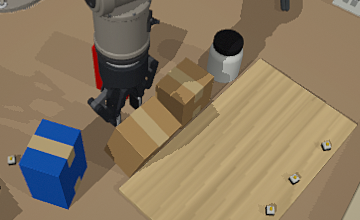

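The carton is tilting over the edge (about (145,135) in the crop), not far from its balance point. I keep pushing slowly.

```bash
python3 -m crank '[[[-0.5,0,0],[0,0,0]],[[-0.5,0,0],[0,0,0]],[[-0.5,0,0],[0,0,0]],[[-0.5,0,0],[0,0,0]],[[0,0,0],[0,0,0]]]'
python3 -m crank '[[[-0.5,0,0],[0,0,0]],[[-0.5,0,0],[0,0,0]],[[0,0,0],[0,0,0]],[[0,0,0],[0,0,0]],[[0,0,0],[0,0,0]]]'
python3 - <<'E'
from h import *
p,d=optics.grab_frame('scene'); cv2.imwrite('pics/s3.png',p[140:360,120:480,::-1]);np.savez('s3.npz',p=p,d=d)
E
```

```text
clock: 4.2
tcp_pos: [0.5625, -0.1451, 0.1113]
orientation: [0.054, 3.14, -0.0]
contact_force: [0.4, -0.2, -0.3]
grip_width: 0.04
gripper_force: 0.0
clock: 4.7
tcp_pos: [0.5712, -0.1455, 0.1112]
orientation: [-0.055, -3.141, -0.0]
contact_force: [0.2, -0.3, 0.4]
grip_width: 0.0399
gripper_force: 0.0
```

View pics/s3.png

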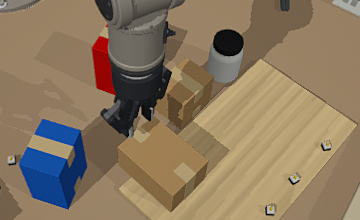

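The carton has gone over and lies on the board (centre about (165,165) in the crop). I back off and measure from the top.

```bash
python3 -m crank '[[[4,0,0],[0,0,0]],[[4,0,0],[0,0,0]],[[3,0,0],[0,0,0]],[[0,0,0],[0,0,0]],[[0,0,0],[0,0,0]]]'
cat > meas.py <<'E'
from h import *
p,d=optics.grab_frame('top');C=cloud('top',d)
m=((np.abs(C[:,:,2]-.082)<.012)&(C[:,:,1]<-.06)&(C[:,:,1]>-.21)&(C[:,:,0]>.53)).astype(np.uint8)
n,l,st,_=cv2.connectedComponentsWithStats(m); k=1+st[1:,4].argmax(); P=C[l==k]
print('px',st[k],'z',np.median(P[:,2]).round(4)); R=cv2.minAreaRect((P[:,:2]*1000).astype(np.float32)); print(R, cv2.boxPoints(R).round(0).tolist())
# board near edge in depth: far edge & sides via wood plane
s=monitor.get_obs(); print(s['tcp_pos'].round(4))
# scene-camera edge check
p2,d2=optics.grab_frame('scene');C2=cloud('scene',d2);np.savez('m.npz',p=p,p2=p2,C=C,C2=C2)
m=(np.abs(C2[:,:,2]-.082)<.012)&(C2[:,:,1]<-.06)&(C2[:,:,1]>-.21)&(C2[:,:,0]>.55)
R=cv2.minAreaRect((C2[m][:,:2]*1000).astype(np.float32));print('scene',m.sum(),R,cv2.boxPoints(R).round(0).tolist())
cv2.imwrite('pics/top4.png',cv2.resize(p[60:260,150:430,::-1],None,fx=2.5,fy=2.5))
E
python3 meas.py; python3 go.py 0.55 -0.14 0.05 -2
```

```text
clock: 5.25
tcp_pos: [0.4615, -0.1417, 0.1117]
orientation: [0.055, 3.14, 0.0]
contact_force: [0.5, -0.7, 0.6]
grip_width: 0.04
gripper_force: 0.0
px [ 318  128   47   66 2863] z 0.0818
((629.0841674804688, -144.05169677734375), (90.52777099609375, 129.91358947753906), 88.32996368408203) [[563.0, -187.0], [693.0, -191.0], [695.0, -101.0], [565.0, -97.0]]
[ 0.4625 -0.1417  0.1118]
scene 3913 ((750.1475830078125, -148.60357666015625), (91.43025207519531, 376.680908203125), 87.73735809326172) [[560.0, -187.0], [937.0, -202.0], [940.0, -110.0], [564.0, -95.0]]
t 5.35 tcp [ 0.4629 -0.1416  0.1117] F [-0.3  0.4 -0.5]
[[-0.999  0.034  0.002]
 [ 0.034  0.999 -0.   ]
 [-0.002 -0.    -1.   ]]
1 turn [-3.000e-03 -0.000e+00 -3.141e+00] target-axes shift cm [ 8.7 -0.5  6.2]
-1 turn [-0.     0.002  0.001] target-axes shift cm [-8.7  0.5  6.2]
shift cm [-8.7  0.5  6.2]
```

View pics/top4.png

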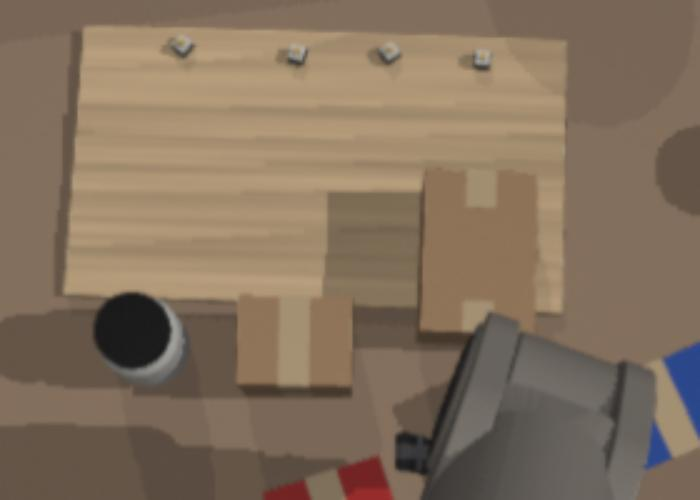

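The carton lies square on the board, with its near end at crop y≈332 and the board edge at about (562,313). So it sticks out about 30 mm on the robot's side. I fit the edge line properly to size the push.

```bash
python3 - <<'E'
from h import *
p=np.load('top0.npz')['p']; g=cv2.cvtColor(p,cv2.COLOR_RGB2GRAY).astype(float)
p4=np.load('m.npz')['p']; g4=cv2.cvtColor(p4,cv2.COLOR_RGB2GRAY).astype(float)
pts=[]
for gg,cols in ((g,[*range(226,244),*range(295,316)]),(g4,[*range(368,373)]),(g,range(183,186))):
    for u in cols:
        q=gg[172:192,u]; k=np.diff(cv2.GaussianBlur(q.reshape(-1,1),(1,3),0).ravel()); i=k.argmin(); pts.append([u,172.5+i])
W=plane('top',pts,.012)
vx,vy,x0,y0=cv2.fitLine(W[:,:2].astype(np.float32),cv2.DIST_HUBER,0,.001,.001).ravel()
r_=(W[:,0]-x0)*vy-(W[:,1]-y0)*vx
print('edge x at y=-.142',x0+(-.142-y0)*vx/vy,'yaw',np.degrees(np.arctan2(-vx*np.sign(vy),abs(vy))),'res',np.abs(r_).mean())
E
```

```text
edge x at y=-.142 0.59448224 yaw -2.001755 res 0.0005343379824442717
```

```bash
python3 -m crank '[[[-4,0.4,0],[0,0,0]],[[0,0,3],[0,0,0]],[[0,0,3],[0,0,0]],[[-3,0,0],[0,0,0]],[[0,0,0],[0,0,0]]]'
python3 -m crank '[[[-0.5,0,0],[0,0,0]],[[-1,0,0],[0,0,0]],[[-1,0,0],[0,0,0]],[[-1,0,0],[0,0,0]],[[-0.8,0,0],[0,0,0]]]'
python3 -m crank '[[[0,0,0],[0,0,0]],[[0,0,0],[0,0,0]]]'
python3 meas.py; python3 go.py 0.582 -0.142 0.05 -2
```

```text
clock: 5.85
tcp_pos: [0.536, -0.1397, 0.0505]
orientation: [0.051, 3.138, -0.001]
contact_force: [-0.1, 0.5, 1.0]
grip_width: 0.0402
gripper_force: 0.0
clock: 6.35
tcp_pos: [0.575, -0.1416, 0.0514]
orientation: [-0.055, -3.14, -0.0]
contact_force: [-3.5, -0.1, 2.9]
grip_width: 0.0399
gripper_force: 1.9
clock: 6.55
tcp_pos: [0.5752, -0.1416, 0.0513]
orientation: [0.054, 3.14, -0.0]
contact_force: [0.5, -0.8, -0.4]
grip_width: 0.0403
gripper_force: 0.0
px [319 117  17  42 301] z 0.0818
((678.7890625, -103.09524536132812), (27.86695671081543, 89.74583435058594), 68.64420318603516) [[632.0, -100.0], [716.0, -132.0], [726.0, -106.0], [642.0, -74.0]]
[ 0.5749 -0.1416  0.0513]
scene 4131 ((750.1408081054688, -147.2113037109375), (92.41083526611328, 376.7217712402344), 88.56295776367188) [[561.0, -189.0], [937.0, -198.0], [940.0, -106.0], [563.0, -96.0]]
t 6.65 tcp [ 0.5746 -0.1416  0.0513] F [-0.8  0.4 -0.7]
[[-0.999  0.035  0.   ]
 [ 0.035  0.999 -0.   ]
 [-0.    -0.    -1.   ]]
1 turn [-1.000e-03 -0.000e+00 -3.142e+00] target-axes shift cm [0.7 0.  0.1]
-1 turn [-0.  0.  0.] target-axes shift cm [-0.7 -0.   0.1]
shift cm [-0.7 -0.   0.1]
```

```bash
python3 -m crank '[[[-0.4,0,0],[0,0,0]],[[-0.4,0,0],[0,0,0]],[[0,0,0],[0,0,0]],[[0,0,0],[0,0,0]],[[4,0,0],[0,0,0]]]'
python3 -m crank '[[[4,0,0],[0,0,0]],[[3,0,-3],[0,0,0]],[[0,0,-3],[0,0,0]],[[0,0,0],[0,0,0]],[[0,0,0],[0,0,0]]]'
python3 meas.py
```

```text
clock: 7.15
tcp_pos: [0.5479, -0.1401, 0.052]
orientation: [0.05, 3.134, -0.002]
contact_force: [-0.0, 0.1, 0.0]
grip_width: 0.0397
gripper_force: 0.0
clock: 7.65
tcp_pos: [0.4739, -0.138, 0.1121]
orientation: [0.054, 3.138, 0.0]
contact_force: [1.0, -0.0, -0.7]
grip_width: 0.0402
gripper_force: 0.0
px [ 318  113   47   68 2948] z 0.0817
((657.7570190429688, -144.8259735107422), (90.19369506835938, 132.4763641357422), 88.22674560546875) [[590.0, -188.0], [723.0, -192.0], [725.0, -102.0], [593.0, -98.0]]
[ 0.4732 -0.1378  0.1113]
scene 4037 ((764.4868774414062, -148.625), (91.83806610107422, 348.08203125), 87.92432403564453) [[589.0, -188.0], [937.0, -201.0], [940.0, -109.0], [592.0, -96.0]]
```

View pics/top4.png

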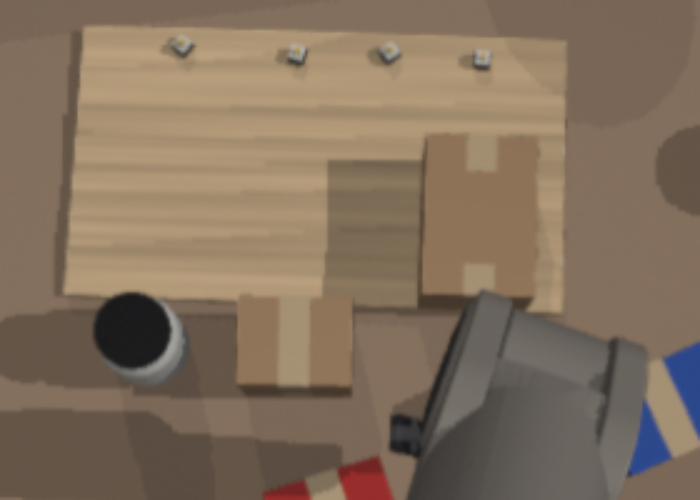

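The carton lies flat and square. Its centre is about 64 mm in from the edge (target 65), and the short carton and jar have not moved. The arm is clear, so I hand in.

```bash
python3 -c "
from bench import r
print(r.hand_in())"
```

```text
the job is handed in; nothing more can be done
None
```

The job is handed in: the tall carton lies flat and square on the board, its bottom end within about 2 mm of the edge by camera, with the short carton and jar still where they stood (no verdict was returned).

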